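Lay the marble inserts into their mosaic panels

ROBOT

A 6-joint arm with a two-finger parallel gripper is mounted at the origin on the work surface. World frame = base frame: x ahead of the robot, y to its left, z up, the work surface at z = 0. Lengths are in m, angles in degrees, forces in N, time in s.
With the tool pointing down it reaches from about 0.425 to 1.125 m from the base axis. Payload 14.9 kg.
Tool frame: the origin (TCP) lies between the finger pads; the fingertips stand 25 mm ahead of it and the grasp point (between the pads) lies 6 mm ahead of it (manip.tips_ahead is the distance from the TCP to the fingertips, in m); z points along the fingers, y is the line along which they close (so a half turn about z gives the same grasp; the last joint's range is limited). The gripper opens to 91 mm and grips with 3 to 60 N. Pads are 32 mm wide; open, the fingers measure 118 mm over their backs; the gripper's body (76 mm by 178 mm) begins 60 mm behind the grasp point.
Start: joints at [-75.247, 21.709, 99.362, -0, 58.929, -1.908], TCP at [0.201, -0.671, 0.239] pointing down, gripper open.
Joint ranges: [-158.91, 158.91], [-42.39, 125.64], [0.06, 152.35], [-60.88, 240.88], [17.5, 164.5], [-176.32, 176.32]. Speed limits (degrees/s): [108.29, 108.29, 136.94, 180, 180, 180].

INTERFACE

Orientations are given as a 3x3 rotation matrix whose columns are the frame's x, y, z axes.
In Python, from rig import manip, get_image, ticket, spotter gives the robot as it stands.
- The arm moves only by the tool apply_moves, never from a script. Its argument "increments" is a list that holds one entry, the list of rows, each a list of 7 numbers: the shift along the tool's x, y, z as a fraction of full scale, then the turn, a rotation vector about the tool's x, y, z as a fraction of full scale, then the opening, from 0 (shut) to 1 (fully open). In form: [[[x, y, z, ax, ay, az, fingers], ...]]. A call has 1 to 20 rows; each row shifts and turns the commanded pose from where the row before left it, along the tool's axes as they then stand; what a row does not reach is not made up. Full scale, the value 1, is 25 mm for a shift and 10 degrees for a turn. A row lasts 1/8 s, in which the tool goes at most 62.5 mm and 10.7 degrees, less where a joint would pass 70% of its speed; a pose out of reach is approached as far as the arm can. A call with a number of a shift or a turn outside -1 to 1 is refused whole. A call with a gripper value outside its range is refused whole. The fingers move at their own pace and stop on an object; the grip force is fixed at half the most. Time passes only in rows, so rows that do not move let the fingers close. It gives the time, the measured TCP pose, the force, the opening and the grip force at its end, in the units of the state.
- manip.get_obs(): the state, without advancing time (a new reading comes with each control period).
- get_image(name): name is "scene" or "top" or "wrist"; returns a dict with "image" (384x512x3 uint8, red, green, blue), "range_z" (384x512 float32, m along the optical axis (not along the pixel's ray), 0 where there is no reading), "camera_matrix" (3x3 intrinsics, pixels), "origin" and "orientation" of the camera in the world; the wrist camera has in their place "hand_eye" (4x4, takes a point from camera to tool coordinates, whose origin is the TCP and whose axes are the flange's). Camera axes: x right, y up, looking along -z (the intrinsics and any distortion apply to the point x, -y, -z); pixel columns grow to the right and rows downward; lengths in m; the calibration is good to about 2 mm. The wrist camera is an equidistant fisheye: a pixel r from the principal point sees the ray r / f radians off the axis. A picture is of the moment at which its call begins: read the wrist's pose just before it.
- ticket.job_done(): hands the job in; it is judged then, once.
Trained networks look in a picture, given as the dict that the camera call returned (one of the last four; its "shot" number tells which), for a name from the list of things; names that differ only in an ending like _2 or _b are one class to them, and where a whole thing is asked for, a point or a joint stands for the part that bears it (a point fixed in the world has none). Each returns a list of dicts, best first, with "confidence" (0 to 1); they miss things now and then, are a little off and sometimes report something else, mostly with a low value. They report only what shows in the picture. A call takes as long as a camera call. They do not tell look-alikes from the thing itself.
- spotter.search_frame(picture, label): "location" ([x, y, z] in m, in the coordinates of the camera as it stood for that picture, good to about 4 mm: the middle of the surface that is visible of it).
The state is a dict: "time_s": time; "joints": joint angles; "joint_velocities": joint speeds; "tau": joint torques, N m; "tcp_pos": TCP position; "ee_rot": TCP orientation; "force": force on the tool from outside, world axes, zero at the start; "moment": the same for the moment, N m; "grip_width": finger opening in m; "gripper_force": force on a finger pad.
Only numpy, scipy, OpenCV 4.12 (cv2) and the standard library are available. Lean on these libraries where they do the work, as an engineer would, in place of code of your own. Each camera call takes 0.05 s, during which the arm holds its last target. There are 200 camera calls.

TASK

Set each of the four loose marble inserts (disc, square, oblong strip, cross) into the mosaic panel whose opening has its shape. Each must lie flat on the bare board inside the opening, roughly centred and straight in it; put the stones down gently, do not drop them.

Things in the scene. Friction and masses are not known exactly. Their poses are not given: they have to be found in the camera images.
- disc_center (a point): Loose insert, lies flat on the table at the start in any turn: a round marble disc, 56 mm in diameter and 32 mm thick. The point is its centre, half-way up (16 mm above its underside); z up. White marble like the other inserts.
- square_center (a point): Loose insert, lies flat on the table at the start in any turn: a square marble block, 52 x 52 mm and 32 mm thick. The point is its centre, half-way up (16 mm above its underside); x and y run along its sides, z up. White marble like the other inserts.
- strip_center (a point): Loose insert, lies flat on the table at the start in any turn: an oblong marble block, 76 mm long (along its x) x 30 mm wide (along its y) and 32 mm thick. The point is its centre, half-way up (16 mm above its underside); z up. White marble like the other inserts.
- cross_center (a point): Loose insert, lies flat on the table at the start in any turn: a marble cross with four equal arms, 54 mm from arm end to arm end both ways, arms 24 mm wide, 32 mm thick. The point is its centre, half-way up (16 mm above its underside); x and y run along its arms, z up. White marble like the other inserts.
- disc_panel: Half-laid mosaic panel, 120 x 120 mm, fixed: dark base board 4 mm thick, border of small terracotta and buff stones 6 mm higher (top 10 to 11 mm above the table). The bare board shows through a round opening, 74 mm in diameter: 9 mm larger all round than its insert, floor 4 mm above the underside. Origin: centre of the underside, at table height; z up.
- square_panel: Half-laid mosaic panel, 120 x 120 mm, fixed: dark base board 4 mm thick, border of small terracotta and buff stones 6 mm higher (top 10 to 11 mm above the table). The bare board shows through a square opening, 70 x 70 mm, sides along x and y: 9 mm larger all round than its insert, floor 4 mm above the underside. Origin: centre of the underside, at table height; z up.
- strip_panel: Half-laid mosaic panel, 120 x 120 mm, fixed: dark base board 4 mm thick, border of small terracotta and buff stones 6 mm higher (top 10 to 11 mm above the table). The bare board shows through a long rectangular opening, 94 mm (along x) x 48 mm (along y): 9 mm larger all round than its insert, floor 4 mm above the underside. Origin: centre of the underside, at table height; z up.
- cross_panel: Half-laid mosaic panel, 120 x 120 mm, fixed: dark base board 4 mm thick, border of small terracotta and buff stones 6 mm higher (top 10 to 11 mm above the table). The bare board shows through a cross-shaped opening, 72 mm from end to end both ways, arms 42 mm wide, along x and y: 9 mm larger all round than its insert, floor 4 mm above the underside. Origin: centre of the underside, at table height; z up.
Mind the look-alikes: they are no part of the job. What is shaped like the part that bears strip_center but green is not meant.

How it is judged (in metres and radians):
At the end, for the whole second after the job is handed in: Each insert lies flat (within 0.06 rad) on the floor of the opening of its own shape, its centre within 10 mm of the panel's centre, its sides or arms within 0.22 rad of the opening's (the disc in any turn), and all four are at rest (horizontal distance between disc_center and disc_panel below 0.01 m and z of disc_center in the frame of disc_panel between 0.016 and 0.023 m and angle between each of disc_center, square_center, strip_center, cross_center's own z axis and vertical below 0.06 rad and linear speed of each of disc, square, strip, cross below 0.02 m/s and horizontal distance between square_center and square_panel below 0.01 m and z of square_center in the frame of square_panel between 0.016 and 0.023 m and (angle between the x axis of square_center and the x axis of square_panel, either way round below 0.22 rad or angle between the x axis of square_center and the y axis of square_panel, either way round below 0.22 rad) and horizontal distance between strip_center and strip_panel below 0.01 m and z of strip_center in the frame of strip_panel between 0.016 and 0.023 m and angle between the x axis of strip_center and the x axis of strip_panel, either way round below 0.22 rad and horizontal distance between cross_center and cross_panel below 0.01 m and z of cross_center in the frame of cross_panel between 0.016 and 0.023 m and (angle between the x axis of cross_center and the x axis of cross_panel, either way round below 0.22 rad or angle between the x axis of cross_center and the y axis of cross_panel, either way round below 0.22 rad)); the robot touches nothing.
It fails at once if the disc insert was dropped or flung (it moved faster than 0.6 m/s with no finger on it: a fall of about 20 mm) (contact force between the fingers and disc below 0.01 N and linear speed of disc above 0.6 m/s).
It fails at once if the square insert was dropped or flung (it moved faster than 0.6 m/s with no finger on it: a fall of about 20 mm) (contact force between the fingers and square below 0.01 N and linear speed of square above 0.6 m/s).
It fails at once if the strip insert was dropped or flung (it moved faster than 0.6 m/s with no finger on it: a fall of about 20 mm) (contact force between the fingers and strip below 0.01 N and linear speed of strip above 0.6 m/s).
It fails at once if the cross insert was dropped or flung (it moved faster than 0.6 m/s with no finger on it: a fall of about 20 mm) (contact force between the fingers and cross below 0.01 N and linear speed of cross above 0.6 m/s).
It also fails if it takes over 99 s, if anything falls off the work surface, if the arm or the gripper's body presses on something with over 40 N, if the wrist force passes 120 N, or if a joint passes its speed limit or range.

## Working session

There is one attempt and no reset: what is moved stays moved. The work goes in short steps, Python scripts to look and compute and a tool call to move; the robot and the scene stay as the last step left them, time stands still between calls to the robot, and variables do not carry over. Pictures are saved under pics/ and viewed, at most 14 in all, crops included, and the job is handed in when it is done.

Besides the shell and the picture viewer there is one more tool, called after "Call:" in YAML: its name, and indented under it one key for each argument. apply_moves: Moves the arm, as the interface text tells. Its arguments: {"type":"object","properties":{"increments":{"type":"array"}},"required":["increments"]}

```bash
ls; mkdir -p pics; cat > h.py <<'E'
import numpy as np, cv2
from rig import manip, get_image, ticket, spotter
def cloud(p):
    K=p["camera_matrix"];z=p["range_z"];v,u=np.mgrid[:z.shape[0],:z.shape[1]]
    c=np.stack([(u-K[0,2])/K[0,0]*z,-(v-K[1,2])/K[1,1]*z,-z],-1)
    return c@np.array(p["orientation"]).T+np.array(p["origin"])
E
python3 - <<'E'
from h import *
for n in ["top","scene"]:
    p=get_image(n); cv2.imwrite(f"pics/{n}0.png",p["image"][:,:,::-1])
    print(n,p["camera_matrix"],p["origin"],p["orientation"],[k for k in p])
    np.savez(f"{n}0.npz",img=p["image"],W=cloud(p),z=p["range_z"])
o=manip.get_obs();print(o)
E
```

```text
pics
top [[346.42567601   0.         258.35065949]
 [  0.         346.42567601 195.3926457 ]
 [  0.           0.           1.        ]] [ 0.43585594 -0.00247359  0.85965529] [[ 0.01066623  0.99625133 -0.08584595]
 [-0.9998156   0.01199648  0.01499477]
 [ 0.01596841  0.08567018  0.99619558]] ['image', 'range_z', 'camera_matrix', 'origin', 'orientation', 'shot']
scene [[491.44901727   0.         262.42023966]
 [  0.         491.44901727 194.62458674]
 [  0.           0.           1.        ]] [1.23104096 0.77293935 1.07083781] [[-0.72550195 -0.47557026  0.49747347]
 [ 0.68806977 -0.48611485  0.53875073]
 [-0.01438458  0.73316116  0.67990279]] ['image', 'range_z', 'camera_matrix', 'origin', 'orientation', 'shot']
{'time_s': 0.1, 'joints': array([-7.52457907e+01,  2.17349847e+01,  9.93895401e+01,  1.76078541e-03,
        5.89303092e+01, -1.90643633e+00]), 'joint_velocities': array([ 4.45721625e-02, -1.73624255e-02, -3.88035553e-02, -7.57794406e-06,
       -6.65345069e-02, -4.33416384e-03]), 'tau': array([-1.15688610e-03, -7.65042758e+01, -4.35296953e+01,  6.52266503e-02,
        3.98046453e-02, -3.23363429e-05]), 'tcp_pos': array([ 0.20063131, -0.6703087 ,  0.2383838 ]), 'ee_rot': array([[ 9.58024203e-01,  2.86687248e-01, -2.18275530e-04],
       [ 2.86687325e-01, -9.58023752e-01,  9.32180314e-04],
       [ 5.81310663e-05, -9.55628131e-04, -9.99999542e-01]]), 'force': array([-0.97994206, -1.19928069, -0.28592449]), 'moment': array([-0.021893  ,  0.0308897 ,  0.03596434]), 'gripper_force': 0.0, 'grip_width': 0.09117919493738634}
```

View pics/top0.png

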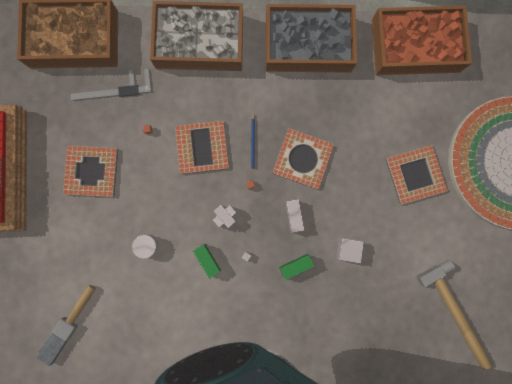

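View pics/scene0.png

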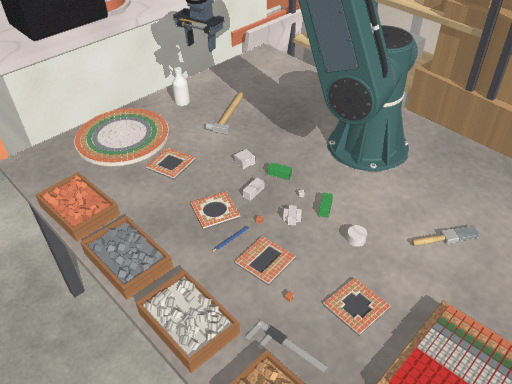

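Top view: the inserts are the disc (144,247), cross (224,216), strip (295,216) and square (351,251). The panels are cross (90,171), strip (203,147), disc (303,158) and square (416,175). The two green strips are look-alikes. The scene view shows the same layout.

```bash
cat > m.py <<'E'
import numpy as np, cv2
d=np.load("top0.npz");img=d["img"].astype(int);W=d["W"]
print("table z",np.median(W[280:300,120:180,2]))
g=img.mean(2);v,u=np.mgrid[:384,:512]
def rep(n,m,c):
    m=(m&(np.hypot(u-c[0],v-c[1])<32)).astype(np.uint8)
    k,l,s,ce=cv2.connectedComponentsWithStats(m)
    i=1+np.argmax(s[1:,4]);P=W[l==i]
    # rays to plane of median height
    z=np.median(P[:,2]);xy=P[:,:2].astype(np.float32)
    r=cv2.minAreaRect(xy)
    h=cv2.convexHull(xy)
    print(n,"n",len(P),"z %.4f"%z,"mean",xy.mean(0).round(4),"rect c",np.round(r[0],4),"size",np.round(r[1],4),"ang %.1f"%r[2])
for n,c in dict(disc=(144,247),cross=(224,216),strip=(295,216),square=(351,251)).items():
    rep(n,(W[...,2]>.024)&(W[...,2]<.05),c)
for n,c in dict(crossP=(90,171),stripP=(203,147),discP=(303,158),squareP=(416,175)).items():
    rep(n+" open",(g<75),c)
    sat=img.max(2)-img.min(2)
    rep(n+" border",((img[...,0]-img[...,2]>25)|(g<75)),c)
E
python3 m.py
python3 - <<'E'
import cv2
i=cv2.imread("pics/top0.png")[115:285,50:460]
cv2.imwrite("pics/crop.png",cv2.resize(i,(800,332),interpolation=cv2.INTER_CUBIC))
E
```

```text
table z 0.0015492946864678614
disc n 467 z 0.0335 mean [0.3838 0.2523] rect c [0.3837 0.2533] size [0.0543 0.0553] ang 29.0
cross n 360 z 0.0330 mean [0.4571 0.0656] rect c [0.457  0.0662] size [0.0523 0.0521] ang 0.7
strip n 409 z 0.0328 mean [ 0.4601 -0.1024] rect c [ 0.4603 -0.1027] size [0.0756 0.0302] ang 10.6
square n 498 z 0.0325 mean [ 0.3791 -0.2355] rect c [ 0.3787 -0.2366] size [0.0532 0.0519] ang 81.7
crossP open n 571 z 0.0060 mean [0.5652 0.4   ] rect c [0.5221 0.2133] size [0.4591 0.0718] ang 77.1
crossP border n 2249 z 0.0117 mean [0.5646 0.3989] rect c [0.5395 0.2292] size [0.4899 0.1329] ang 81.1
stripP open n 589 z 0.0054 mean [0.6306 0.13  ] rect c [0.6304 0.1293] size [0.0896 0.0437] ang 7.6
stripP border n 2208 z 0.0111 mean [0.6285 0.1278] rect c [0.5561 0.1055] size [0.2931 0.1363] ang 17.0
discP open n 528 z 0.0050 mean [ 0.6047 -0.1237] rect c [ 0.5438 -0.0637] size [0.0659 0.2393] ang 45.0
discP border n 1397 z 0.0113 mean [ 0.6031 -0.1244] rect c [ 0.5402 -0.1037] size [0.1232 0.2633] ang 71.0
squareP open n 638 z 0.0044 mean [ 0.5678 -0.4099] rect c [ 0.5679 -0.4101] size [0.0656 0.065 ] ang 16.1
squareP border n 2167 z 0.0100 mean [ 0.5668 -0.4078] rect c [ 0.5153 -0.2373] size [0.1232 0.4955] ang 16.9
```

View pics/crop.png

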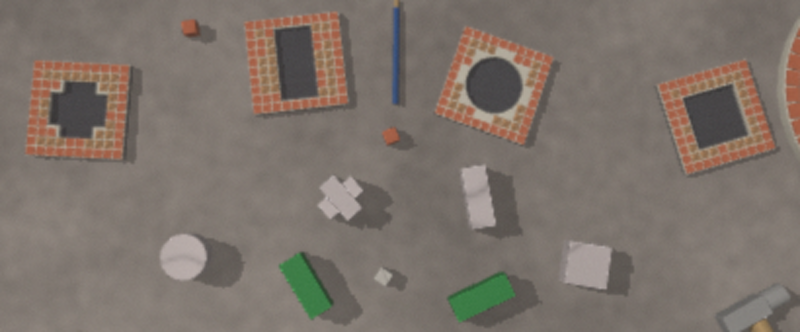

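```bash
cat > m2.py <<'E'
import numpy as np, cv2
from scipy.optimize import minimize
d=np.load("top0.npz");img=d["img"].astype(int);W=d["W"]
O=np.array([0.43585594,-0.00247359,0.85965529])
g=img.mean(2);v,u=np.mgrid[:384,:512]
def sd(kind,p):  # inside test
    x,y=np.abs(p).T
    box=lambda a,b:np.maximum(x-a,y-b)
    return dict(disc=lambda:np.hypot(x,y)-.028,square=lambda:box(.026,.026),strip=lambda:box(.038,.015),
      cross=lambda:np.minimum(box(.027,.012),box(.012,.027)),panel=lambda:box(.06,.06),
      discO=lambda:np.hypot(x,y)-.037,squareO=lambda:box(.035,.035),stripO=lambda:box(.047,.024),
      crossO=lambda:np.minimum(box(.036,.021),box(.021,.036)))[kind]()
def fit(n,kind,m,c,z,per):
    w=np.hypot(u-c[0],v-c[1])<48
    R=W-O; P=(O+R*((z-O[2])/R[...,2])[...,None])[...,:2]
    ok=w&np.isfinite(P).all(-1)
    m=(m&w).astype(np.uint8);m=cv2.morphologyEx(m,cv2.MORPH_CLOSE,np.ones((3,3)))
    k,l,s,ce=cv2.connectedComponentsWithStats(m);i=1+np.argmax(s[1:,4]);t=(l==i)[ok].astype(float);P=P[ok]
    c0=P[t>0].mean(0);best=None
    for a0 in np.arange(0,per,15):
        f=lambda q:np.mean((t-1/(1+np.exp(np.clip(sd(kind,(P-q[:2])@np.array([[np.cos(q[2]*20),-np.sin(q[2]*20)],[np.sin(q[2]*20),np.cos(q[2]*20)]]))/.0008,-50,50))))**2)
        r=minimize(f,[*c0,np.radians(a0)/20],method="Nelder-Mead",options=dict(initial_simplex=[[*c0,np.radians(a0)/20],[c0[0]+.004,c0[1],np.radians(a0)/20],[c0[0],c0[1]+.004,np.radians(a0)/20],[*c0,np.radians(a0+8)/20]],maxiter=300))
        if best is None or r.fun<best.fun:best=r
    q=best.x;print(n,kind,"xy",q[:2].round(4),"ang %.1f"%(np.degrees(q[2]*20)%per),"mean",c0.round(4),"err",round(best.fun*len(t)/t.sum(),3))
per=dict(disc=15,cross=90,strip=180,square=90)
for n,c in dict(disc=(144,247),cross=(224,216),strip=(295,216),square=(351,251)).items():
    fit(n,n,(W[...,2]>.024)&(W[...,2]<.05),c,.0335,per[n])
for n,c in dict(disc=(303,158),cross=(90,171),strip=(203,147),square=(416,175)).items():
    fit(n,n+"O",g<75,c,.0055,per[n])
    fit(n,"panel",(img[...,0]-img[...,2]>25)|(g<75),c,.0115,90)
E
python3 m2.py
```

```text
disc disc xy [0.3839 0.2522] ang 6.3 mean [0.3814 0.2477] err 0.036
cross cross xy [0.457  0.0656] ang 41.7 mean [0.457  0.0657] err 0.04
strip strip xy [ 0.4602 -0.1023] ang 10.5 mean [ 0.4601 -0.1023] err 0.03
square square xy [ 0.3791 -0.2352] ang 82.1 mean [ 0.3792 -0.2352] err 0.032
disc discO xy [ 0.6055 -0.1246] ang 2.4 mean [ 0.6022 -0.1268] err 0.165
disc panel xy [ 0.6038 -0.1248] ang 71.0 mean [ 0.6011 -0.1261] err 0.18
cross crossO xy [0.5666 0.403 ] ang 87.5 mean [0.561  0.3942] err 0.154
cross panel xy [0.5653 0.3997] ang 87.9 mean [0.5608 0.3921] err 0.048
strip stripO xy [0.6302 0.1294] ang 7.3 mean [0.6303 0.1296] err 0.126
strip panel xy [0.6292 0.1284] ang 7.3 mean [0.6254 0.1244] err 0.021
square squareO xy [ 0.5679 -0.4099] ang 16.7 mean [ 0.5677 -0.4093] err 0.149
square panel xy [ 0.5673 -0.4086] ang 16.8 mean [ 0.5647 -0.4099] err 0.018
```

```bash
cat >> h.py <<'E'
def go(x,y,z,phi):
    o=manip.get_obs();p=o["tcp_pos"];R=o["ee_rot"];f=np.degrees(np.arctan2(R[1,0],R[0,0]))
    t=(f-phi+180)%360-180;d=np.array([x,y,z])-p;a=np.radians(phi)
    s=np.array([d[0]*np.cos(a)+d[1]*np.sin(a),d[0]*np.sin(a)-d[1]*np.cos(a),-d[2]])/.025
    print("t",round(o["time_s"],2),"tcp",p.round(4),"phi %.2f"%f,"tilt",R[:2,2].round(4),"grip",o["grip_width"].round(4),"F",o["force"].round(1))
    print("turn units %.2f"%(t/10),"shift units",s.round(2))
E
python3 -c "
from h import *
go(.3791,-.2352,.12,-7.9)"
```

```text
Traceback (most recent call last):
  File "h.py", line 11, in go
    print("t",round(o["time_s"],2),"tcp",p.round(4),"phi %.2f"%f,"tilt",R[:2,2].round(4),"grip",o["grip_width"].round(4),"F",o["force"].round(1))
                                                                                                ^^^^^^^^^^^^^^^^^^^^^
AttributeError: 'float' object has no attribute 'round'
```

```bash
sed -i 's/o\["grip_width"\].round(4)/round(o["grip_width"],4)/' h.py
python3 -c "
from h import *
go(.3791,-.2352,.12,-7.9)"
```

```text
t 0.1 tcp [ 0.2006 -0.6703  0.2384] phi 16.66 tilt [-0.0002  0.0009] grip 0.0912 F [-1.  -1.2 -0.3]
turn units 2.46 shift units [  4.68 -18.22   4.74]
```

Call:
apply_moves:
  increments:
    - [[0,0,0.5,0,0,0.82,1],[0,0,0.5,0,0,0.82,1],[0,0,0.5,0,0,0.82,1],[0.25,-0.96,0.19,0,0,0,1],[0.25,-0.96,0.19,0,0,0,1],[0.25,-0.96,0.19,0,0,0,1],[0.25,-0.96,0.19,0,0,0,1],[0.25,-0.96,0.19,0,0,0,1],[0.25,-0.96,0.19,0,0,0,1],[0.25,-0.96,0.19,0,0,0,1],[0.25,-0.96,0.19,0,0,0,1],[0.25,-0.96,0.19,0,0,0,1],[0.25,-0.96,0.19,0,0,0,1],[0.25,-0.96,0.19,0,0,0,1],[0.25,-0.96,0.19,0,0,0,1],[0.25,-0.96,0.19,0,0,0,1],[0.25,-0.96,0.19,0,0,0,1],[0.25,-0.96,0.19,0,0,0,1],[0.25,-0.96,0.19,0,0,0,1],[0.25,-0.96,0.19,0,0,0,1]]

```text
time_s: 2.6
tcp_pos: [0.3626, -0.2797, 0.1205]
ee_rot: [[0.99, -0.138, 0.0], [-0.138, -0.99, -0.0], [0.0, 0.0, -1.0]]
force: [0.2, -0.4, 0.0]
grip_width: 0.0914
gripper_force: 0.0
```

Call:
apply_moves:
  increments:
    - [[0.2,-0.95,0,0,0,0,1],[0.2,-0.95,0,0,0,0,1],[0,0,0,0,0,0,1]]

```text
time_s: 2.98
tcp_pos: [0.3789, -0.234, 0.1206]
ee_rot: [[0.991, -0.136, -0.0], [-0.136, -0.991, 0.0], [-0.0, -0.0, -1.0]]
force: [-1.1, -0.0, -0.2]
grip_width: 0.0911
gripper_force: 0.0
```

```bash
python3 -c "
from h import *
go(.3791,-.2352,.037,-7.9)
p=get_image('wrist');cv2.imwrite('pics/w1.png',p['image'][:,:,::-1]);print(p['hand_eye'],p['camera_matrix'])"
```

```text
t 2.98 tcp [ 0.3789 -0.234   0.1206] phi -7.82 tilt [-0.0001  0.0001] grip 0.0911 F [-1.1 -0.  -0.2]
turn units 0.01 shift units [0.01 0.05 3.34]
[[ 1.81873254e-04  9.57028315e-01  2.89994432e-01  8.29553457e-02]
 [ 9.99999938e-01 -8.68269622e-05 -3.40618198e-04  3.89598235e-04]
 [-3.00801924e-04  2.89994476e-01 -9.57028272e-01 -1.45655133e-01]
 [ 0.00000000e+00  0.00000000e+00  0.00000000e+00  1.00000000e+00]] [[297.31863964   0.         252.07582405]
 [  0.         297.31863964 189.50050882]
 [  0.           0.           1.        ]]
```

View pics/w1.png

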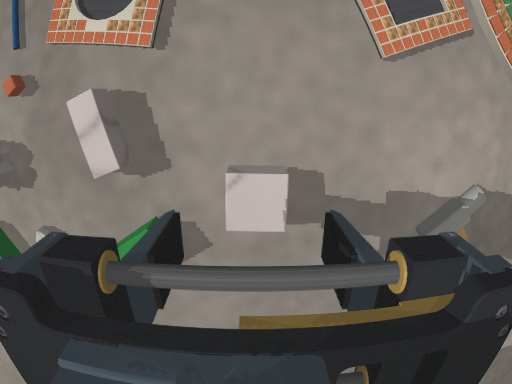

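The wrist view shows the square between the fingers, with its top face at about (226..288, 173..231), and straight to the tool. I'll measure its offset.

```bash
cat >> h.py <<'E'
def wcloud():
    o=manip.get_obs();p=get_image('wrist');K=p["camera_matrix"];z=p["range_z"];v,u=np.mgrid[:z.shape[0],:z.shape[1]]
    a=(u-K[0,2])/K[0,0];b=(v-K[1,2])/K[1,1];r=np.hypot(a,b)+1e-9;s=np.tan(np.minimum(r,1.4))/r
    c=np.stack([a*s*z,-b*s*z,-z],-1);H=np.array(p["hand_eye"])
    T=c@H[:3,:3].T+H[:3,3]
    return p,T,T@o["ee_rot"].T+o["tcp_pos"]
def top(c,zr=(.026,.042),rad=.05):
    p,T,W=wcloud();im=p["image"].astype(int)
    m=(p["range_z"]>0)&(W[...,2]>zr[0])&(W[...,2]<zr[1])&(np.hypot(W[...,0]-c[0],W[...,1]-c[1])<rad)&(im.min(2)>110)
    k,l,s,ce=cv2.connectedComponentsWithStats(m.astype(np.uint8));i=1+np.argmax(s[1:,4]);m=l==i
    P=W[m];zt=np.median(P[:,2]);P=P[abs(P[:,2]-zt)<.004]
    r=cv2.minAreaRect(P[:,:2].astype(np.float32))
    print("px",ce[i].round(),"n",len(P),"z %.4f"%zt,"mean",P[:,:2].mean(0).round(4),"rect",np.round(r[0],4),np.round(r[1],4),"%.1f"%r[2])
E
python3 -c "
from h import *
top((.379,-.235))"
```

```text
px [255. 201.] n 3595 z 0.0319 mean [ 0.3795 -0.2378] rect [ 0.3783 -0.2376] [0.0515 0.0526] 81.7
```

Call:
apply_moves:
  increments:
    - [[0.02,0.15,0.5,0,0,0,1],[0,0,0.8,0,0,0,1],[0,0,0.8,0,0,0,1],[0,0,0.7,0,0,0,1],[0,0,0.4,0,0,0,1],[0,0,0.14,0,0,0,1],[0,0,0,0,0,0,0.3],[0,0,0,0,0,0,0.3],[0,0,0,0,0,0,0.3],[0,0,0,0,0,0,0.3],[0,0,0,0,0,0,0.3],[0,0,0,0,0,0,0.3]]

```text
time_s: 4.58
tcp_pos: [0.3788, -0.2393, 0.0374]
ee_rot: [[0.99, -0.138, 0.0], [-0.138, -0.99, -0.0], [0.0, 0.0, -1.0]]
force: [0.6, 1.0, 7.1]
grip_width: 0.0517
gripper_force: 30.0
```

```bash
python3 -c "
from h import *
go(.5676,-.409,.12,16.8)"
```

```text
t 4.58 tcp [ 0.3788 -0.2393  0.0374] phi -7.94 tilt [ 0.0001 -0.    ] grip 0.0517 F [0.6 1.  7.1]
turn units -2.47 shift units [ 5.27  8.68 -3.31]
```

Call:
apply_moves:
  increments:
    - [[0,0,-0.4,0,0,0,0.3],[0,0,-0.9,0,0,0,0.3],[0,0,-1,0,0,0,0.3],[0,0,-1,0,0,-0.82,0.3],[0,0,0,0,0,-0.82,0.3],[0,0,0,0,0,-0.83,0.3],[0.2,0.95,0,0,0,0,0.3],[0.2,0.95,0,0,0,0,0.3],[0.2,0.95,0,0,0,0,0.3],[0.2,0.95,0,0,0,0,0.3],[0.2,0.95,0,0,0,0,0.3],[0.2,0.95,0,0,0,0,0.3],[0.2,0.95,0,0,0,0,0.3],[0.2,0.95,0,0,0,0,0.3],[0.2,0.95,0,0,0,0,0.3],[0,0,0,0,0,0,0.3],[0,0,0,0,0,0,0.3]]

```text
time_s: 6.7
tcp_pos: [0.4829, -0.4304, 0.1197]
ee_rot: [[0.958, 0.288, -0.001], [0.288, -0.958, 0.001], [-0.0, -0.001, -1.0]]
force: [-0.2, 0.2, -1.7]
grip_width: 0.0517
gripper_force: 30.0
```

```bash
cat >> h.py <<'E'
def panel(c,kind):
    # dark opening and coloured border seen by the wrist
    p,T,W=wcloud();im=p["image"].astype(int);g=im.mean(2);near=(p["range_z"]>0)&(np.hypot(W[...,0]-c[0],W[...,1]-c[1])<.085)&(W[...,2]<.02)
    for n,m in (("border",near&((im[...,0]-im[...,2]>30))),("open",near&(g<80)&(np.hypot(W[...,0]-c[0],W[...,1]-c[1])<.055))):
        k,l,s,ce=cv2.connectedComponentsWithStats(m.astype(np.uint8));i=1+np.argmax(s[1:,4]);P=W[l==i]
        r=cv2.minAreaRect(P[:,:2].astype(np.float32))
        print(n,"px",ce[i].round(),"n",len(P),"z %.4f"%np.median(P[:,2]),"mean",P[:,:2].mean(0).round(4),"rect",np.round(r[0],4),np.round(r[1],4),"%.1f"%r[2])
    return p
E
python3 -c "
from h import *
go(.5676,-.409,.12,16.8)
p=panel((.5676,-.409),'square')
cv2.imwrite('pics/w2.png',p['image'][:,:,::-1])"
```

```text
t 6.7 tcp [ 0.4829 -0.4304  0.1197] phi 16.76 tilt [-0.0006  0.0006] grip 0.0517 F [-0.2  0.2 -1.7]
turn units -0.00 shift units [ 3.49  0.16 -0.01]
border px [268. 101.] n 9222 z 0.0104 mean [ 0.568  -0.4194] rect [ 0.5667 -0.4109] [0.12   0.1252] 16.8
open px [256.  99.] n 5550 z 0.0039 mean [ 0.566  -0.4096] rect [ 0.5665 -0.4104] [0.0695 0.0697] 17.0
```

View pics/w2.png

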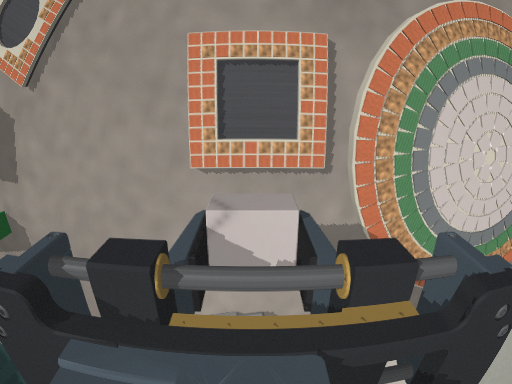

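The wrist view shows the square opening centred at about (257,99), 69.6 mm across as specified. The square is held straight.

```bash
python3 -c "
from h import *
go(.5665,-.4104,.0418,16.9)"
```

```text
t 6.75 tcp [ 0.4829 -0.4303  0.1197] phi 16.77 tilt [-0.0005  0.0005] grip 0.0521 F [ 1.1  0.5 -2.1]
turn units -0.01 shift units [3.43 0.21 3.12]
```

Call:
apply_moves:
  increments:
    - [[0.85,0.05,0,0,0,0,0.3],[0.86,0.05,0,0,0,0,0.3],[0.86,0.05,0,0,0,0,0.3],[0.86,0.06,0,0,0,0,0.3],[0,0,0.7,0,0,0,0.3],[0,0,0.8,0,0,0,0.3],[0,0,0.7,0,0,0,0.3],[0,0,0.5,0,0,0,0.3],[0,0,0.3,0,0,0,0.3],[0,0,0.1,0,0,0,0.3],[0,0,0,0,0,0,0.3],[0,0,0,0,0,0,0.3]]

```text
time_s: 8.25
tcp_pos: [0.5674, -0.4115, 0.0428]
ee_rot: [[0.957, 0.288, 0.001], [0.288, -0.957, -0.001], [0.0, 0.001, -1.0]]
force: [-0.1, -0.2, -2.4]
grip_width: 0.0517
gripper_force: 30.0
```

```bash
python3 -c "
from h import *
go(.5665,-.4104,.0415,16.9)"
```

```text
t 8.25 tcp [ 0.5674 -0.4115  0.0428] phi 16.77 tilt [ 0.0007 -0.0005] grip 0.0517 F [-0.1 -0.2 -2.4]
turn units -0.01 shift units [-0.02 -0.05  0.05]
```

Call:
apply_moves:
  increments:
    - [[0,0,0.04,0,0,0,0.3],[0,0,0,0,0,0,0.57],[0,0,0,0,0,0,0.7],[0,0,0,0,0,0,0.8],[0,0,0,0,0,0,0.8],[0,0,-0.5,0,0,0,0.8],[0,0,-0.9,0,0,0,0.8],[0,0,-0.9,0,0,0,0.8],[0,0,-0.9,0,0,0,0.8],[0,0,0,0,0,0,0.8]]

```text
time_s: 9.5
tcp_pos: [0.5681, -0.4121, 0.1241]
ee_rot: [[0.958, 0.288, 0.003], [0.288, -0.958, -0.002], [0.002, 0.003, -1.0]]
force: [0.2, -0.1, -1.9]
grip_width: 0.0729
gripper_force: 0.0
```

```bash
python3 -c "
from h import *
top((.5665,-.4104))
go(.4602,-.1030,.12,10.5)"
```

```text
px [251. 202.] n 3587 z 0.0359 mean [ 0.5682 -0.4117] rect [ 0.5668 -0.4122] [0.0526 0.0515] 16.6
t 9.55 tcp [ 0.5675 -0.4116  0.1225] phi 16.76 tilt [ 0.0015 -0.0012] grip 0.0726 F [ 0.  -0.2 -0.1]
turn units 0.63 shift units [ -1.97 -12.92   0.1 ]
```

Call:
apply_moves:
  increments:
    - [[0,0,0,0,0,0.63,1],[-0.14,-0.92,0,0,0,0,1],[-0.14,-0.92,0,0,0,0,1],[-0.14,-0.92,0,0,0,0,1],[-0.14,-0.92,0,0,0,0,1],[-0.14,-0.92,0,0,0,0,1],[-0.14,-0.92,0,0,0,0,1],[-0.14,-0.92,0,0,0,0,1],[-0.14,-0.92,0,0,0,0,1],[-0.14,-0.92,0,0,0,0,1],[-0.14,-0.92,0,0,0,0,1],[-0.14,-0.92,0,0,0,0,1],[-0.14,-0.92,0,0,0,0,1],[-0.14,-0.92,0,0,0,0,1],[-0.14,-0.92,0,0,0,0,1],[0,0,0,0,0,0,1],[0,0,0,0,0,0,1]]

```text
time_s: 11.68
tcp_pos: [0.4608, -0.1036, 0.1214]
ee_rot: [[0.983, 0.182, 0.001], [0.182, -0.983, -0.0], [0.0, 0.0, -1.0]]
force: [-0.4, 0.2, -0.1]
grip_width: 0.0912
gripper_force: 0.0
```

```bash
python3 -c "
from h import *
top((.46,-.103))
go(.4600,-.1040,.037,10.5)"
```

```text
px [251. 200.] n 2974 z 0.0319 mean [ 0.4623 -0.1034] rect [ 0.4602 -0.1039] [0.0758 0.0297] 10.0
t 11.72 tcp [ 0.4608 -0.1039  0.1213] phi 10.46 tilt [ 0.0005 -0.0002] grip 0.0909 F [ 0.5  0.1 -1.1]
turn units -0.00 shift units [-0.03 -0.    3.37]
```

Call:
apply_moves:
  increments:
    - [[-0.02,0,0.5,0,0,0.05,1],[0,0,0.8,0,0,0,1],[0,0,0.8,0,0,0,1],[0,0,0.7,0,0,0,1],[0,0,0.4,0,0,0,1],[0,0,0.17,0,0,0,1],[0,0,0,0,0,0,0.1],[0,0,0,0,0,0,0.1],[0,0,0,0,0,0,0.1],[0,0,0,0,0,0,0.1],[0,0,0,0,0,0,0.1],[0,0,0,0,0,0,0.1],[0,0,0,0,0,0,0.1],[0,0,0,0,0,0,0.1]]

```text
time_s: 13.48
tcp_pos: [0.46, -0.1037, 0.037]
ee_rot: [[0.985, 0.173, 0.0], [0.173, -0.985, 0.0], [0.0, -0.0, -1.0]]
force: [-1.0, 0.3, 0.9]
grip_width: 0.0299
gripper_force: 30.0
```

```bash
python3 -c "
from h import *
go(.6296-.08,.1275-.01,.12,7.3)"
```

```text
t 13.47 tcp [ 0.46   -0.1037  0.037 ] phi 9.96 tilt [0. 0.] grip 0.0299 F [-1.   0.3  0.9]
turn units 0.27 shift units [ 4.68 -8.32 -3.32]
```

Call:
apply_moves:
  increments:
    - [[0,0,-0.4,0,0,0,0.1],[0,0,-0.9,0,0,0,0.1],[0,0,-1,0,0,0,0.1],[0,0,-1,0,0,0.27,0.1],[0.52,-0.92,0,0,0,0,0.1],[0.52,-0.92,0,0,0,0,0.1],[0.52,-0.92,0,0,0,0,0.1],[0.52,-0.92,0,0,0,0,0.1],[0.52,-0.92,0,0,0,0,0.1],[0.52,-0.92,0,0,0,0,0.1],[0.52,-0.92,0,0,0,0,0.1],[0.52,-0.92,0,0,0,0,0.1],[0.52,-0.92,0,0,0,0,0.1],[0,0,0,0,0,0,0.1],[0,0,0,0,0,0,0.1]]

```text
time_s: 15.35
tcp_pos: [0.5493, 0.1161, 0.1195]
ee_rot: [[0.992, 0.127, -0.001], [0.127, -0.992, -0.0], [-0.001, 0.0, -1.0]]
force: [0.9, -0.1, -2.5]
grip_width: 0.0299
gripper_force: 30.0
```

```bash
python3 -c "
from h import *
panel((.6296,.1278),'')
go(.6296,.1278,.0418,7.3)"
```

```text
border px [251. 106.] n 11673 z 0.0104 mean [0.6288 0.1267] rect [0.6269 0.1264] [0.1225 0.1252] 7.4
open px [249. 110.] n 4196 z 0.0039 mean [0.6243 0.1279] rect [0.6284 0.1268] [0.0938 0.0476] 7.5
t 15.4 tcp [0.5493 0.1159 0.1195] phi 7.25 tilt [-0.0005 -0.0001] grip 0.0298 F [-1.1  0.  -1.7]
turn units -0.01 shift units [ 3.25 -0.06  3.11]
```

Call:
apply_moves:
  increments:
    - [[0.8,-0.03,0,0,0,0,0.1],[0.8,0,0,0,0,0,0.1],[0.8,0,0,0,0,0,0.1],[0.8,0,0,0,0,0,0.1],[0,0,0.7,0,0,0,0.1],[0,0,0.8,0,0,0,0.1],[0,0,0.7,0,0,0,0.1],[0,0,0.5,0,0,0,0.1],[0,0,0.3,0,0,0,0.1],[0,0,0.1,0,0,0,0.1],[0,0,0,0,0,0,0.1],[0,0,0,0,0,0,0.1]]

```text
time_s: 16.9
tcp_pos: [0.6294, 0.1274, 0.0425]
ee_rot: [[0.992, 0.126, 0.001], [0.126, -0.992, 0.0], [0.001, -0.0, -1.0]]
force: [0.6, 0.0, -1.9]
grip_width: 0.0301
gripper_force: 30.0
```

```bash
python3 -c "
from h import *
go(.6284,.1268,.0412,7.3)"
```

```text
t 16.9 tcp [0.6294 0.1274 0.0425] phi 7.26 tilt [0.0008 0.0001] grip 0.0301 F [ 0.6  0.  -1.9]
turn units -0.00 shift units [-0.04  0.02  0.05]
```

Call:
apply_moves:
  increments:
    - [[-0.02,0.02,0.05,0,0,0,0.1],[0,0,0,0,0,0,0.34],[0,0,0,0,0,0,0.45],[0,0,0,0,0,0,0.55],[0,0,0,0,0,0,0.55],[0,0,-0.5,0,0,0,0.55],[0,0,-0.9,0,0,0,0.55],[0,0,-0.9,0,0,0,0.55],[0,0,-0.9,0,0,0,0.55],[0,0,0,0,0,0,0.55]]

```text
time_s: 18.15
tcp_pos: [0.6299, 0.127, 0.1234]
ee_rot: [[0.992, 0.126, 0.004], [0.126, -0.992, 0.001], [0.004, -0.0, -1.0]]
force: [0.4, 0.0, -0.7]
grip_width: 0.0497
gripper_force: 0.0
```

```bash
python3 -c "
from h import *
top((.6284,.1268))
go(.4570,.0645,.12,41.7)"
```

```text
px [252. 201.] n 3016 z 0.0359 mean [0.6312 0.1263] rect [0.6289 0.126 ] [0.0764 0.0297] 7.3
t 18.2 tcp [0.6291 0.1268 0.1219] phi 7.26 tilt [0.0019 0.0003] grip 0.0503 F [ 0.5 -0.6  0. ]
turn units -3.44 shift units [-6.8  -2.72  0.08]
```

Call:
apply_moves:
  increments:
    - [[0,0,0,0,0,-0.86,1],[0,0,0,0,0,-0.86,1],[0,0,0,0,0,-0.86,1],[0,0,0,0,0,-0.86,1],[-0.97,-0.39,0,0,0,0,1],[-0.97,-0.39,0,0,0,0,1],[-0.97,-0.39,0,0,0,0,1],[-0.97,-0.39,0,0,0,0,1],[-0.97,-0.39,0,0,0,0,1],[-0.97,-0.39,0,0,0,0,1],[-0.97,-0.39,0,0,0,0,1],[0,0,0,0,0,0,1],[0,0,0,0,0,0,1]]

```text
time_s: 19.82
tcp_pos: [0.457, 0.065, 0.1206]
ee_rot: [[0.747, 0.665, 0.0], [0.665, -0.747, 0.0], [0.0, 0.0, -1.0]]
force: [0.3, 0.2, 0.5]
grip_width: 0.0909
gripper_force: 0.0
```

```bash
cat >> h.py <<'E'
def crossfit(c):
    from scipy.optimize import minimize
    p,T,W=wcloud();im=p["image"].astype(int)
    m=(p["range_z"]>0)&(abs(W[...,2]-.0325)<.005)&(np.hypot(W[...,0]-c[0],W[...,1]-c[1])<.05)&(im.min(2)>110)
    P=W[m][:,:2]
    def f(q):
        a=q[2]*20;d=P-q[:2];x=abs(d@[np.cos(a),np.sin(a)]);y=abs(d@[-np.sin(a),np.cos(a)])
        s=np.minimum(np.maximum(x-.027,y-.012),np.maximum(x-.012,y-.027));return np.sum(np.maximum(s,-.001)**2)
    q=P.mean(0)
    r=min((minimize(f,[*q,np.radians(a)/20],method="Nelder-Mead",options=dict(initial_simplex=np.array([[*q,np.radians(a)/20]]*4)+np.vstack([np.zeros(3),np.diag([.003,.003,.007])]),maxiter=600)) for a in range(0,90,15)),key=lambda r:r.fun)
    print("cross n",m.sum(),"mean",q.round(4),"fit",r.x[:2].round(4),"%.1f"%(np.degrees(r.x[2]*20)%90),"rms",np.sqrt(r.fun/len(P)).round(5))
    return p
E
python3 -c "
from h import *
p=crossfit((.457,.065))
cv2.imwrite('pics/w3.png',p['image'][:,:,::-1])
go(.457,.065,.037,41.7)"
```

```text
cross n 2705 mean [0.4578 0.0661] fit [0.4574 0.0639] 41.5 rms 0.00096
t 19.88 tcp [0.4572 0.0651 0.1206] phi 41.66 tilt [0.0003 0.    ] grip 0.0912 F [-0.7  0.5  0.3]
turn units -0.00 shift units [-0.01 -0.    3.35]
```

View pics/w3.png

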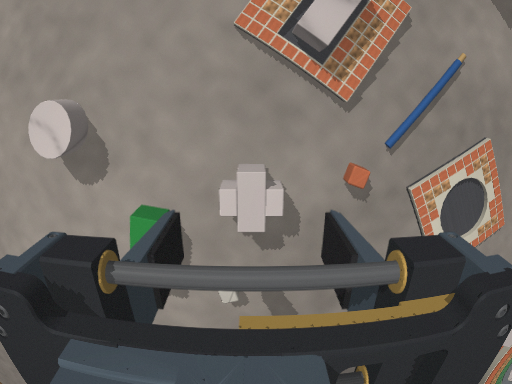

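The cross is centred at about (251,199), straight to the tool, with one arm pair across the fingers. The green strip at (150,225) is about 25 mm clear of the finger, so I'll open a bit less.

Call:
apply_moves:
  increments:
    - [[-0.01,0.02,0.5,0,0,0,0.85],[0,0,0.8,0,0,0,0.85],[0,0,0.8,0,0,0,0.85],[0,0,0.7,0,0,0,0.85],[0,0,0.4,0,0,0,0.85],[0,0,0.14,0,0,0,0.85],[0,0,0,0,0,0,0.3],[0,0,0,0,0,0,0.3],[0,0,0,0,0,0,0.3],[0,0,0,0,0,0,0.3],[0,0,0,0,0,0,0.3],[0,0,0,0,0,0,0.3]]

```text
time_s: 21.38
tcp_pos: [0.4569, 0.0644, 0.0376]
ee_rot: [[0.747, 0.665, 0.001], [0.665, -0.747, 0.0], [0.001, 0.0, -1.0]]
force: [-1.3, -0.5, 6.5]
grip_width: 0.0536
gripper_force: 30.0
```

```bash
python3 -c "
from h import *
go(.5655,.400-.08,.12,87.7)"
```

```text
t 21.38 tcp [0.4569 0.0644 0.0376] phi 41.66 tilt [0.0007 0.0001] grip 0.0536 F [-1.3 -0.5  6.5]
turn units -4.60 shift units [10.39  3.93 -3.29]
```

Call:
apply_moves:
  increments:
    - [[0,0,-0.4,0,0,0,0.3],[0,0,-0.9,0,0,0,0.3],[0,0,-1,0,0,-0.92,0.3],[0,0,-1,0,0,-0.92,0.3],[0,0,0,0,0,-0.92,0.3],[0,0,0,0,0,-0.92,0.3],[0,0,0,0,0,-0.92,0.3],[0.94,0.36,0,0,0,0,0.3],[0.94,0.36,0,0,0,0,0.3],[0.94,0.36,0,0,0,0,0.3],[0.94,0.36,0,0,0,0,0.3],[0.94,0.36,0,0,0,0,0.3],[0.94,0.36,0,0,0,0,0.3],[0.94,0.36,0,0,0,0,0.3],[0.94,0.36,0,0,0,0,0.3],[0.94,0.36,0,0,0,0,0.3],[0.94,0.36,0,0,0,0,0.3],[0.94,0.36,0,0,0,0,0.3],[0,0,0,0,0,0,0.3],[0,0,0,0,0,0,0.3]]

```text
time_s: 23.88
tcp_pos: [0.5657, 0.3186, 0.1193]
ee_rot: [[0.041, 0.999, -0.001], [0.999, -0.041, -0.0], [-0.0, -0.001, -1.0]]
force: [-1.0, -0.9, -1.1]
grip_width: 0.0536
gripper_force: 30.0
```

```bash
python3 -c "
from h import *
p=panel((.5655,.400),'')
cv2.imwrite('pics/w4.png',p['image'][:,:,::-1])
go(.5655,.400,.0415,87.7)"
```

```text
border px [237. 117.] n 9337 z 0.0104 mean [0.5564 0.3888] rect [0.5641 0.3998] [0.1221 0.125 ] 88.3
open px [246. 104.] n 5437 z 0.0039 mean [0.5644 0.399 ] rect [0.5643 0.3989] [0.0713 0.0717] 87.9
t 23.93 tcp [0.5657 0.3183 0.1194] phi 87.66 tilt [-0.0007 -0.0004] grip 0.0537 F [-0.3 -1.2 -1.9]
turn units -0.00 shift units [ 3.26 -0.14  3.12]
```

View pics/w4.png

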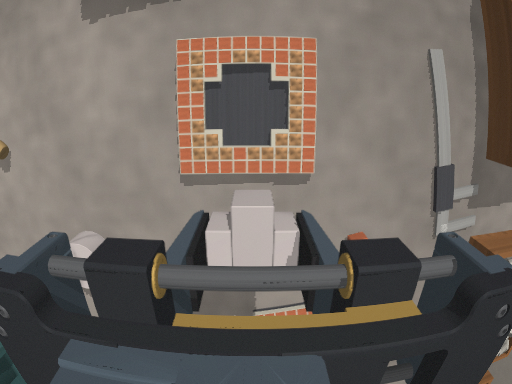

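The cross opening is centred at about (247,105), and the held cross is aligned with it.

Call:
apply_moves:
  increments:
    - [[0.8,-0.05,0,0,0,0,0.3],[0.8,-0.05,0,0,0,0,0.3],[0.8,-0.05,0,0,0,0,0.3],[0.79,-0.04,0,0,0,0,0.3],[0,0,0.7,0,0,0,0.3],[0,0,0.8,0,0,0,0.3],[0,0,0.7,0,0,0,0.3],[0,0,0.5,0,0,0,0.3],[0,0,0.3,0,0,0,0.3],[0,0,0.1,0,0,0,0.3],[0,0,0,0,0,0,0.3],[0,0,0,0,0,0,0.3]]

```text
time_s: 25.42
tcp_pos: [0.5649, 0.3987, 0.0428]
ee_rot: [[0.041, 0.999, 0.001], [0.999, -0.041, 0.0], [0.001, 0.001, -1.0]]
force: [-0.2, 0.4, -2.0]
grip_width: 0.0536
gripper_force: 30.0
```

```bash
python3 -c "
from h import *
go(.5643,.3990,.0416,87.7)"
```

```text
t 25.43 tcp [0.5649 0.3987 0.0428] phi 87.66 tilt [0.0007 0.0005] grip 0.0536 F [-0.2  0.4 -2. ]
turn units -0.00 shift units [ 0.01 -0.02  0.05]
```

Call:
apply_moves:
  increments:
    - [[0,-0.02,0.04,0,0,0,0.3],[0,0,0,0,0,0,0.6],[0,0,0,0,0,0,0.7],[0,0,0,0,0,0,0.8],[0,0,0,0,0,0,0.8],[0,0,-0.5,0,0,0,0.8],[0,0,-0.9,0,0,0,0.8],[0,0,-0.9,0,0,0,0.8],[0,0,-0.9,0,0,0,0.8],[0,0,0,0,0,0,0.8]]

```text
time_s: 26.68
tcp_pos: [0.5652, 0.3992, 0.1241]
ee_rot: [[0.041, 0.999, 0.003], [0.999, -0.041, 0.002], [0.002, 0.003, -1.0]]
force: [-0.3, -0.1, -0.2]
grip_width: 0.0725
gripper_force: 0.0
```

```bash
python3 -c "
from h import *
top((.5643,.399))
go(.3839,.251,.12,40)"
```

```text
px [251. 201.] n 2730 z 0.0358 mean [0.5649 0.3998] rect [0.5648 0.3989] [0.0535 0.0534] 41.5
t 26.73 tcp [0.5645 0.3988 0.1225] phi 87.66 tilt [0.0016 0.001 ] grip 0.0731 F [ 0.1 -0.4 -0.5]
turn units 4.77 shift units [-9.33 -0.12  0.1 ]
```

Call:
apply_moves:
  increments:
    - [[0,0,0,0,0,0.95,1],[0,0,0,0,0,0.95,1],[0,0,0,0,0,0.95,1],[0,0,0,0,0,0.95,1],[0,0,0,0,0,0.95,1],[-0.93,0,0,0,0,0,1],[-0.93,0,0,0,0,0,1],[-0.93,0,0,0,0,0,1],[-0.93,0,0,0,0,0,1],[-0.93,0,0,0,0,0,1],[-0.93,0,0,0,0,0,1],[-0.93,0,0,0,0,0,1],[-0.93,0,0,0,0,0,1],[-0.93,0,0,0,0,0,1],[-0.93,0,0,0,0,0,1],[0,0,0,0,0,0,1],[0,0,0,0,0,0,1]]

```text
time_s: 28.85
tcp_pos: [0.387, 0.249, 0.1212]
ee_rot: [[0.764, 0.645, 0.0], [0.645, -0.764, 0.0], [0.0, 0.0, -1.0]]
force: [-0.1, 0.3, 0.2]
grip_width: 0.0911
gripper_force: 0.0
```

```bash
python3 -c "
from h import *
top((.3839,.251))
go(.3839,.251,.037,40)"
```

```text
px [245. 201.] n 3242 z 0.0319 mean [0.3843 0.2537] rect [0.3834 0.2531] [0.0554 0.0545] 12.5
t 28.9 tcp [0.3871 0.2491 0.1212] phi 40.16 tilt [0.0004 0.0002] grip 0.0911 F [-0.   0.7  1.4]
turn units 0.02 shift units [-0.05 -0.14  3.37]
```

Call:
apply_moves:
  increments:
    - [[-0.01,-0.22,0.5,0,0,0,1],[0,0,0.8,0,0,0,1],[0,0,0.8,0,0,0,1],[0,0,0.7,0,0,0,1],[0,0,0.4,0,0,0,1],[0,0,0.15,0,0,0,1],[0,0,0,0,0,0,0.3],[0,0,0,0,0,0,0.3],[0,0,0,0,0,0,0.3],[0,0,0,0,0,0,0.3],[0,0,0,0,0,0,0.3],[0,0,0,0,0,0,0.3]]

```text
time_s: 30.4
tcp_pos: [0.3828, 0.2527, 0.0377]
ee_rot: [[0.764, 0.645, 0.0], [0.645, -0.764, 0.0], [0.0, 0.0, -1.0]]
force: [-0.6, -1.2, 6.5]
grip_width: 0.0552
gripper_force: 30.0
```

```bash
python3 -c "
from h import *
go(.6048-.08,-.125,.12,0)"
```

```text
t 30.4 tcp [0.3828 0.2527 0.0377] phi 40.16 tilt [0.0003 0.0002] grip 0.0552 F [-0.6 -1.2  6.5]
turn units 4.02 shift units [ 5.68 15.11 -3.29]
```

Call:
apply_moves:
  increments:
    - [[0,0,-0.4,0,0,0,0.3],[0,0,-0.9,0,0,0,0.3],[0,0,-1,0,0,0.8,0.3],[0,0,-1,0,0,0.8,0.3],[0,0,0,0,0,0.8,0.3],[0,0,0,0,0,0.8,0.3],[0,0,0,0,0,0.8,0.3],[0.36,0.94,0,0,0,0,0.3],[0.36,0.94,0,0,0,0,0.3],[0.36,0.94,0,0,0,0,0.3],[0.36,0.94,0,0,0,0,0.3],[0.36,0.94,0,0,0,0,0.3],[0.36,0.94,0,0,0,0,0.3],[0.36,0.94,0,0,0,0,0.3],[0.36,0.94,0,0,0,0,0.3]]

```text
time_s: 32.28
tcp_pos: [0.4553, 0.064, 0.1204]
ee_rot: [[1.0, 0.003, 0.0], [0.003, -1.0, 0.0], [0.0, -0.0, -1.0]]
force: [-0.6, 0.4, -2.0]
grip_width: 0.0552
gripper_force: 30.0
```

Call:
apply_moves:
  increments:
    - [[0.35,0.94,0,0,0,0,0.3],[0.35,0.94,0,0,0,0,0.3],[0.35,0.94,0,0,0,0,0.3],[0.35,0.94,0,0,0,0,0.3],[0.35,0.94,0,0,0,0,0.3],[0.35,0.94,0,0,0,0,0.3],[0.35,0.94,0,0,0,0,0.3],[0.35,0.94,0,0,0,0,0.3],[0,0,0,0,0,0,0.3],[0,0,0,0,0,0,0.3]]

```text
time_s: 33.52
tcp_pos: [0.5252, -0.1226, 0.12]
ee_rot: [[1.0, 0.003, -0.0], [0.003, -1.0, 0.0], [-0.0, -0.0, -1.0]]
force: [0.7, 1.0, -2.7]
grip_width: 0.0554
gripper_force: 30.0
```

```bash
python3 -c "
from h import *
p=panel((.6048,-.125),'')
cv2.imwrite('pics/w5.png',p['image'][:,:,::-1])
go(.6048,-.125,.0415,0)"
```

```text
border px [255. 108.] n 9701 z 0.0104 mean [ 0.6033 -0.1258] rect [ 0.6026 -0.1263] [0.1252 0.1253] 71.0
open px [233. 108.] n 1003 z 0.0039 mean [ 0.603  -0.1064] rect [ 0.6047 -0.1128] [0.0465 0.0725] 83.0
t 33.58 tcp [ 0.5253 -0.1224  0.12  ] phi 0.18 tilt [-0.0004  0.0002] grip 0.0551 F [-1.  -0.4 -2.2]
turn units 0.02 shift units [3.18 0.1  3.14]
```

View pics/w5.png

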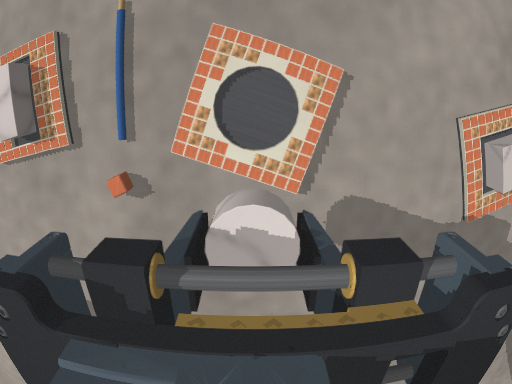

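The round opening is at about (256,108), and the disc is held centred. The border gives a panel centre of (0.6035, -0.1262).

Call:
apply_moves:
  increments:
    - [[0.78,0.05,0,0,0,0,0.3],[0.78,0.05,0,0,0,0,0.3],[0.78,0.05,0,0,0,0,0.3],[0.77,0,0,0,0,0,0.3],[0,0,0.7,0,0,0,0.3],[0,0,0.8,0,0,0,0.3],[0,0,0.7,0,0,0,0.3],[0,0,0.5,0,0,0,0.3],[0,0,0.3,0,0,0,0.3],[0,0,0.1,0,0,0,0.3],[0,0,0,0,0,0,0.3],[0,0,0,0,0,0,0.3]]

```text
time_s: 35.08
tcp_pos: [0.6038, -0.1266, 0.0429]
ee_rot: [[1.0, 0.003, 0.001], [0.003, -1.0, -0.0], [0.001, 0.0, -1.0]]
force: [0.6, 0.7, -1.9]
grip_width: 0.0552
gripper_force: 30.0
```

```bash
python3 -c "
from h import *
go(.6035,-.1262,.0417,0)"
```

```text
t 35.08 tcp [ 0.6038 -0.1266  0.0429] phi 0.16 tilt [ 0.0007 -0.0002] grip 0.0552 F [ 0.6  0.7 -1.9]
turn units 0.02 shift units [-0.01 -0.02  0.05]
```

Release, lift, then back off and swing aside for a final look.

Call:
apply_moves:
  increments:
    - [[0,0,0.04,0,0,0,0.3],[0,0,0,0,0,0,0.62],[0,0,0,0,0,0,0.7],[0,0,0,0,0,0,0.8],[0,0,0,0,0,0,0.8],[0,0,-0.5,0,0,0,0.8],[0,0,-0.9,0,0,0,0.8],[0,0,-0.9,0,0,0,0.8],[0,0,-0.9,0,0,0,0.8],[0,0,-0.9,0,0,0,0.8],[-0.9,0,0,0,0,0,0.8],[-0.9,0,0,0,0,0,0.8],[-0.9,0,0,0,0,0,0.8],[-0.9,0,0,0,0,0,0.8],[-0.5,0,0,0,0,0,0.8],[0,0,0,0,0,0,0.8],[0,0,0,0,0,0,0.8]]

```text
time_s: 37.2
tcp_pos: [0.5019, -0.127, 0.1445]
ee_rot: [[1.0, 0.003, 0.001], [0.003, -1.0, -0.0], [0.001, 0.0, -1.0]]
force: [0.2, 0.9, -1.1]
grip_width: 0.0732
gripper_force: 0.0
```

```bash
python3 -c "
from h import *
top((.6035,-.1262))
p=panel((.6035,-.1262),'')
go(.5,-.12,.15,0)
a=p['image'][:,:,::-1];b=get_image('scene')['image'][:,:,::-1]
cv2.imwrite('pics/f.png',cv2.resize(np.hstack([a,b]),(800,300)))"
```

```text
px [252.  79.] n 3277 z 0.0359 mean [ 0.6044 -0.1271] rect [ 0.6046 -0.1271] [0.0545 0.055 ] 69.4
border px [251.  85.] n 8149 z 0.0104 mean [ 0.6017 -0.1258] rect [ 0.6036 -0.1261] [0.1248 0.1247] 70.9
open px [248.  97.] n 1057 z 0.0039 mean [ 0.59   -0.1233] rect [ 0.6004 -0.1256] [0.0732 0.0672] 75.4
t 37.3 tcp [ 0.5017 -0.1269  0.1441] phi 0.17 tilt [ 0.0005 -0.0001] grip 0.0731 F [-0.   0.1 -0.4]
turn units 0.02 shift units [-0.07 -0.28 -0.24]
```

View pics/f.png

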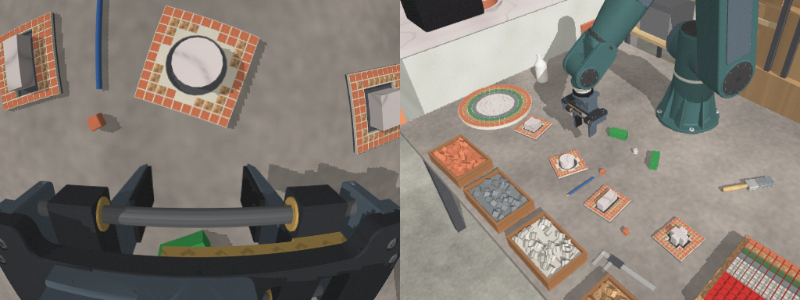

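All four inserts sit in their openings, with the disc at (197,65) within 2 mm of centre. The arm is clear, so I'm handing in.

```bash
python3 -c "
from h import *
print(ticket.job_done())"
```

```text
the job is handed in; nothing more can be done
None
```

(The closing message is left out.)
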